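Turn the flip tags of the freezer-box stations to match the boxes

ROBOT

A 7-joint arm with a two-finger parallel gripper is mounted at the origin on a cart in front of the work surface, level with it; the furniture and walls round the work are solid. World frame = base frame: x ahead of the robot, y to its left, z up, the work surface at z = 0. Lengths are in m, angles in rad, forces in N, time in s.
With the tool pointing down it reaches from about 0.4 to 0.85 m from the base axis. Payload 10.4 kg.
Tool frame: the origin (TCP) lies midway between the tips of the shut fingers; the grasp point (between the pads) lies 19 mm behind it (manip.tcp_to_grasp is the distance from the TCP to the grasp point, in m); x points along the fingers, y is the direction in which the jaws open and shut, and the axes are right-handed (so a half turn about x gives the same grasp; the last joint's range is limited). The gripper opens to 85 mm and grips with 20 to 120 N. Pads are 22 mm wide; open, the fingers measure 114 mm over their backs; the gripper's body (76 mm by 85 mm) begins 54 mm behind the grasp point. The pads swing forward as they close: fully open they stand 13 mm farther back than shut.
Start: joints at [-1.372, 0.332, -0.065, 1.46, 0.022, 1.35, -0.088], TCP at [0.137, 0.61, 0.231] pointing down, gripper open.
Joint ranges: [-2.6, 2.6], [-0.5, 2.12], [-1.47, 1.34], [0.16, 2.42], [-1.27, 4.41], [0.06, 2.06], [-2.6, 2.6]. Speed limits (rad/s): [2.22, 2.22, 2.79, 2.79, 3.14, 3.14, 3.14].

INTERFACE

Orientations are given as a unit quaternion [x, y, z, w].
In Python, from workcell import monitor, viewer, manip gives the robot as it stands. The module is installed in compiled form; this text tells all that it offers.
- The arm moves only by the tool send_rows, never from a script. Its arguments are lists of equal length, an entry for each row: "grip": the closure in counts, from 0 (fully open) to 255 (shut); "offset": the shift along the tool's x, y, z in mm, a list of three; "twist": the turn about the tool's x in degrees. In form: {"grip": [grip, ...], "offset": [[tx, ty, tz], ...], "twist": [twist, ...]}. A call has exactly 5 rows; each row is the pose to reach, as a shift and turn from the pose commanded when the call began, along the tool's axes at that moment; what a row does not reach only later rows make up. A row lasts 1/12 s, in which the tool goes at most 41.7 mm and 7.16 degrees, less where a joint would pass 70% of its speed; a pose out of reach is approached as far as the arm can. A call with a gripper value outside its range is refused whole. The fingers move at their own pace and stop on an object; "newtons" is the grip in N (left out, the last holds). Time passes only in rows, so rows that repeat a pose let the fingers close, or fill a call up. It gives the time, the measured TCP pose, the force and the opening at its end, in the units of the state.
- monitor.get_obs(): the state, without advancing time (a new reading comes with each control period).
- viewer.camera(name): name is "scene" or "top" or "wrist"; returns (picture, depth): 400x640x3 uint8, blue, green, red; 400x640 float32, m along the optical axis (not along the pixel's ray), 0 where there is no reading.
- viewer.camera_model(name): a dict with "camera_matrix" (3x3 intrinsics, pixels), "distortion" ([k1, k2, p1, p2, k3] as OpenCV has them; the pictures are not rectified), "R" (3x3) and "t" (3): a world point X has camera coordinates R X + t; the wrist camera has in their place "mount" (4x4, takes a point from camera to tool coordinates, whose origin is the TCP and whose axes are the tool frame's). Camera axes: x right, y down, z forward; pixel columns grow to the right and rows downward; lengths in m; the calibration is good to about 2 mm. A picture is of the moment at which its call begins: read the wrist's pose just before it. camera_model takes no time and is no camera call.
- manip.hand_in(): hands the job in, once; it reports no verdict.
Trained networks look in the newest picture that a camera, given by its name, has taken for a name from the list of things; names that differ only in an ending like _2 or _b are one class to them, and where a whole thing is asked for, a point or a joint stands for the part that bears it (a point fixed in the world has none). Each returns a list of dicts, best first, with "score" (0 to 1); they miss things now and then, are a little off and sometimes report something else, mostly with a low value. They report only what shows in the picture. A call takes as long as a camera call.
- viewer.recognise(target, camera): "box" ([left, top, width, height] in pixels, round what is visible of it).
- viewer.regions_of(target, camera): "region" (400x640 bool, what is visible of it) and "box" ([left, top, width, height] in pixels, round what is visible of it).
- viewer.spot_point(target, camera): "position" ([column, row] in pixels: a listed point, or the origin of a listed thing).
The state is a dict: "clock": time; "joint_pos": joint angles; "joint_velocities": joint speeds; "tau": joint torques, N m; "position": TCP position; "ee_rot": TCP orientation; "ft_force": force on the tool from outside, world axes, zero at the start; "torque": the same for the moment, N m; "grip_width": opening from 0.0 (shut) to 1.0 (fully open).
Only numpy, scipy, OpenCV 4.12 (cv2) and the standard library are available. Lean on these libraries where they do the work, as an engineer would, in place of code of your own. Each camera call takes 0.05 s, during which the arm holds its last target.

TASK

Make the flip tags of the three freezer-box stations agree with what stands in them: a station with a box in it shows its tag's ring face up, an empty station shows the plain face up. With the fingertips, push each tag that is wrong over its pivot until it lies flat on the other side; do not pinch a tag between the fingers. Leave the tag that is already right alone, and do not shove or lift the stations, the boxes or the things around them.

Things in the scene. Friction and masses are not known exactly. Their poses are not given: they have to be found in the camera images.
- station_a: Docking station for one freezer box: grey steel tray 152 (x) x 104 (y) x 9 mm on rubber feet, standing loose (about 1.6 kg, slides if shoved); at its rear a walled square pocket for the box (walls to 30 mm up), at its front a pedestal with the flip tag. Origin: centre of its underside; x away from the robot, y to the robot's left, z up.
- station_b: Same as station_a.
- station_c: Same as station_a.
- pocket_a (a point): Centre of the station's box pocket, on its floor (28 mm behind the station's origin, 9 mm up). A box standing in the pocket has its origin within 5 mm of this point; an empty station has no box here.
- pocket_b (a point): As pocket_a, in station_b.
- pocket_c (a point): As pocket_a, in station_c.
- pivot_a (a point): Middle of the tag's pivot pin, 48 mm in front of the station's origin and 78 mm up; axes as the station's, the pin runs along x between two ears 22 mm either side, 8 mm above the pin at most. Under the pin a rest plate, 47 mm along x and only 34 mm along y, upper side 3 mm below the pin, on a 20 mm square post; beyond it nothing lies under the tag but the tray.
- pivot_b (a point): As pivot_a, in station_b.
- pivot_c (a point): As pivot_a, in station_c.
- tag_a (a joint): Angle of the flip tag of station_a, rad: 0 = flat and level to the left (station's +y), PLAIN face up; 1.57 = upright; 3.14 = flat to the right (-y), RING face up. Hard stops at 0 and 3.14. Stiff friction hinge (0.04 N m): the tag stays at any angle where it is left, so it must be pushed all the way; about 1 N at the free edge turns it.
- tag_b (a joint): Angle of the flip tag of station_b, rad: 0 = flat and level to the left (station's +y), PLAIN face up; 1.57 = upright; 3.14 = flat to the right (-y), RING face up. Hard stops at 0 and 3.14. Stiff friction hinge (0.04 N m): the tag stays at any angle where it is left, so it must be pushed all the way; about 1 N at the free edge turns it.
- tag_c (a joint): Angle of the flip tag of station_c, rad: 0 = flat and level to the left (station's +y), PLAIN face up; 1.57 = upright; 3.14 = flat to the right (-y), RING face up. Hard stops at 0 and 3.14. Stiff friction hinge (0.04 N m): the tag stays at any angle where it is left, so it must be pushed all the way; about 1 N at the free edge turns it.
- plain_face_a: Plain half of the tag's leaf in station_a. The leaf: white plate 38 (along the pin) x 50 x 4 mm in two 2 mm halves. Origin on the pivot pin at mid width, x along the pin, y towards the free edge (plate from 4 to 54 mm), z out of the plain face. Flat, it overhangs the rest plate by 37 mm with 67 mm of air below, so a finger tilted some 40 degrees gets under its free edge.
- ring_face_a: Other half of the leaf in station_a: its face carries a black 30 mm ring, centred 34 mm from the pin, nearly flush. Same origin and axes as plain_face_a (this face looks along -z).
- plain_face_b: The same in station_b.
- ring_face_b: Other half of the leaf in station_b: its face carries a black 30 mm ring, centred 34 mm from the pin, nearly flush. Same origin and axes as plain_face_b (this face looks along -z).
- plain_face_c: The same in station_c.
- ring_face_c: Other half of the leaf in station_c: its face carries a black 30 mm ring, centred 34 mm from the pin, nearly flush. Same origin and axes as plain_face_c (this face looks along -z).
- cryo_box_p: A white card freezer box with lid, 80 x 80 x 50 mm, 0.15 kg, loose; origin at the centre of its underside, z up. Stands in the pocket of one of the stations.
- cryo_box_q: Same as cryo_box_p.
- autoclave_tape: Bystander: roll of masking-type tape lying flat, 104 x 102 x 25 mm, loose, left of the stations; origin at the centre of its underside.
- marker: Bystander: marker pen lying on the bench, 135 mm long, 17 mm thick, loose, in front of the stations; origin under its middle.
- dish: Bystander: lidded petri dish, 71 mm diameter, 15 mm high, loose, left of the stations; origin at the centre of its underside.

How it is judged:
At the end, for the whole second after the job is handed in: Both occupied stations show the ring face up and the empty one the plain face up, every tag within 0.12 rad (7 degrees) of flat; the stations within 20 mm of where they stood, level and at rest, the boxes still in their pockets (value of joint each of tag_a, tag_c above 3.02 rad and value of joint tag_b below 0.12 rad and distance of each of station_a, station_b, station_c from where it was at the start of the episode below 0.02 m and angle between each of station_a, station_b, station_c's own z axis and vertical below 0.03 rad and horizontal distance between cryo_box_p and station_a below 0.036 m and horizontal distance between cryo_box_q and station_c below 0.036 m and linear speed of each of station_a, station_b, station_c, cryo_box_p, cryo_box_q below 0.01 m/s); the robot touches nothing.
It fails at once if a tag was pinched between the fingers or rammed edge-on (both its faces pressed at once, 8 N or more) ((contact force between the fingers and plain_face_a above 8 N and contact force between the fingers and ring_face_a above 8 N) or (contact force between the fingers and plain_face_b above 8 N and contact force between the fingers and ring_face_b above 8 N) or (contact force between the fingers and plain_face_c above 8 N and contact force between the fingers and ring_face_c above 8 N)).
It fails at once if the tag that was already right was turned (value of joint tag_c below 2.8 rad).
It fails at once if a station was shoved more than 20 mm, lifted or tipped (distance of any of station_a, station_b, station_c from where it was at the start of the episode above 0.02 m or height (world z) of any of station_a, station_b, station_c above 0.008 m or angle between any of station_a, station_b, station_c's own z axis and vertical above 0.12 rad).
It fails at once if a freezer box was lifted or pushed about (distance of any of cryo_box_p, cryo_box_q from where it was at the start of the episode above 0.03 m or height (world z) of any of cryo_box_p, cryo_box_q above 0.022 m).
It fails at once if a bystander was moved more than 20 mm (distance of any of autoclave_tape, marker, dish from where it was at the start of the episode above 0.02 m).
It also fails if it takes over 72 s, if anything falls off the work surface, if the arm or the gripper's body presses on something with over 40 N, if the wrist force passes 120 N, or if a joint passes its speed limit or range.

## Working session

There is one attempt and no reset: what is moved stays moved. The work goes in short steps, Python scripts to look and compute and a tool call to move; the robot and the scene stay as the last step left them, time stands still between calls to the robot, and variables do not carry over. Pictures are saved under pics/ and viewed, and the job is handed in when it is done.

Besides the shell and the picture viewer there is one more tool, called after "Emit:" as name(argument=value, ...), one argument or row to a line, values as JSON. send_rows: Moves the arm, as the interface text tells. Its arguments: {"type":"object","properties":{"grip":{"type":"array","items":{"type":"number"}},"offset":{"type":"array","items":{"type":"array","items":{"type":"number"}}},"twist":{"type":"array","items":{"type":"number"}},"newtons":{"type":"number"}},"required":["grip","offset","twist"]}

```bash
mkdir -p pics
python3 - <<'E'
from workcell import monitor, viewer, manip
import cv2,numpy as np
o=monitor.get_obs();print({k:np.round(v,3) for k,v in o.items()})
for n in ["scene","top","wrist"]:
    p,d=viewer.camera(n);cv2.imwrite(f"pics/{n}0.png",p);np.save(f"pics/{n}0.npy",d)
    m=viewer.camera_model(n);print(n,{k:np.round(v,3).tolist() for k,v in m.items()})
print(manip.tcp_to_grasp)
E
```

```text
{'clock': np.float64(0.0), 'joint_pos': array([-1.372,  0.333, -0.065,  1.461,  0.022,  1.35 , -0.089]), 'joint_velocities': array([-0.002, -0.   ,  0.   ,  0.   ,  0.   ,  0.002,  0.002]), 'tau': array([ 0.0000e+00, -6.2545e+01,  4.9000e-02, -3.9161e+01,  1.6000e-02,
        1.0000e-02, -0.0000e+00]), 'position': array([0.137, 0.609, 0.231]), 'ee_rot': array([ 0.078,  0.703, -0.079,  0.703]), 'ft_force': array([-0.019, -0.512,  1.246]), 'torque': array([-0.021, -0.049, -0.012]), 'grip_width': np.float64(0.999)}
scene {'camera_matrix': [[517.96, 0.0, 322.071], [0.0, 517.96, 202.251], [0.0, 0.0, 1.0]], 'distortion': [0.032, 0.0, 0.0, 0.0, 0.0], 'R': [[0.655, -0.755, 0.001], [-0.334, -0.291, -0.897], [0.678, 0.587, -0.443]], 't': [-0.297, 0.227, 1.314]}
top {'camera_matrix': [[403.383, 0.0, 318.629], [0.0, 403.383, 199.258], [0.0, 0.0, 1.0]], 'distortion': [-0.054, 0.0, 0.0, 0.0, 0.0], 'R': [[-0.007, -1.0, -0.004], [-0.994, 0.007, -0.113], [0.113, 0.003, -0.994]], 't': [-0.01, 0.463, 1.174]}
wrist {'camera_matrix': [[301.256, 0.0, 323.249], [0.0, 301.256, 195.79], [0.0, 0.0, 1.0]], 'distortion': [0.009, 0.0, 0.0, 0.0, 0.0], 'mount': [[-0.0, -0.292, 0.956, -0.142], [1.0, 0.001, 0.001, 0.001], [-0.001, 0.956, 0.292, -0.074], [0.0, 0.0, 0.0, 1.0]]}
0.0187
```

View pics/scene0.png

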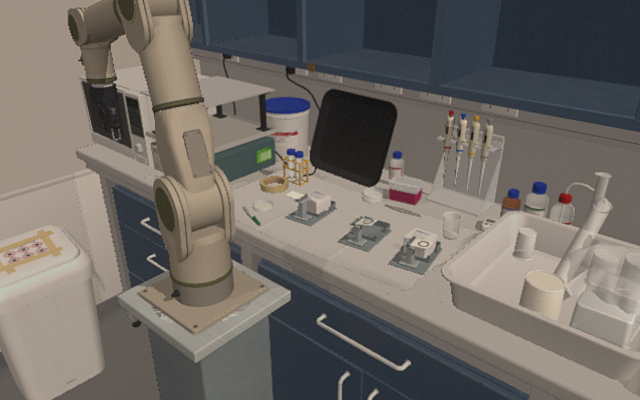

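View pics/top0.png

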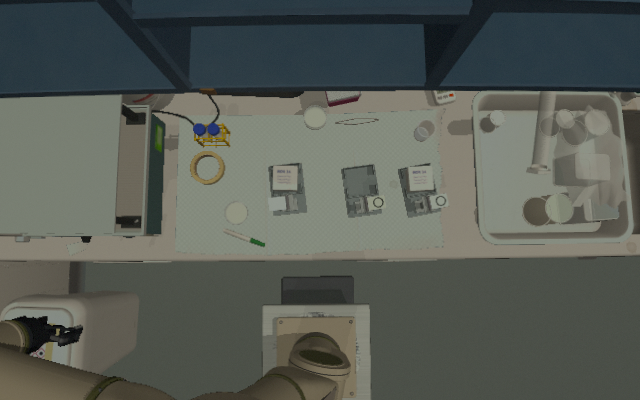

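```bash
cat > h.py <<'E'
from workcell import monitor, viewer, manip
import cv2,numpy as np
from scipy.spatial.transform import Rotation as Ro
def ray(m,uv):
    n=cv2.undistortPoints(np.array([[uv]],float),np.array(m["camera_matrix"]),np.array(m["distortion"]))[0,0]
    return np.array([n[0],n[1],1.])
def at_z(m,uv,z):
    R=np.array(m["R"]);t=np.array(m["t"]);c=-R.T@t;d=R.T@ray(m,uv);return c+d*(z-c[2])/d[2]
def at_d(m,uv,dep):
    R=np.array(m["R"]);t=np.array(m["t"]);return R.T@(ray(m,uv)*dep-t)
E
python3 - <<'E'
from h import *
for n in ["top","scene"]:
    m=viewer.camera_model(n); p,d=viewer.camera(n)
    for tg,z in [("pivot_a",.078),("pocket_a",.009),("station_a",0),("cryo_box_p",0),("plain_face_a",.078),("ring_face_a",.078),("marker",0),("dish",0),("autoclave_tape",0)]:
        for r in viewer.spot_point(tg,n)[:5]:
            if r["score"]>.2:print(n,tg,round(r["score"],2),np.round(r["position"],1),np.round(at_z(m,r["position"],z),3))
p=cv2.imread("pics/top0.png");cv2.imwrite("pics/topc.png",cv2.resize(p[150:230,255:460],None,fx=3.9,fy=3.9,interpolation=cv2.INTER_CUBIC))
p=cv2.imread("pics/scene0.png");cv2.imwrite("pics/scenec.png",cv2.resize(p[170:290,240:460],None,fx=3.6,fy=3.6,interpolation=cv2.INTER_CUBIC))
print(monitor.get_obs()["clock"])
E
```

```text
top pivot_a 0.94 [289.3 200. ] [0.456 0.07  0.078]
top pivot_a 0.76 [366.4 204.3] [ 0.442 -0.15   0.078]
top pivot_a 0.66 [428.8 200. ] [ 0.453 -0.328  0.078]
top pivot_a 0.41 [205.2 168. ] [0.55  0.313 0.078]
top pocket_a 0.83 [286.6 180.3] [0.524 0.083 0.009]
top pocket_a 0.75 [360.8 180.3] [ 0.522 -0.142  0.009]
top pocket_a 0.71 [418.5 178.6] [ 0.526 -0.318  0.009]
top pocket_a 0.33 [427.4 202.4] [ 0.453 -0.343  0.009]
top station_a 0.92 [419.3 191.8] [ 0.487 -0.321  0.   ]
top station_a 0.63 [358.4 191. ] [ 0.49  -0.135 -0.   ]
top station_a 0.58 [286.9 191.2] [0.491 0.083 0.   ]
top cryo_box_p 0.78 [417.1 178.8] [ 0.527 -0.316  0.   ]
top plain_face_a 0.7 [287.1 203.7] [0.445 0.076 0.078]
top ring_face_a 0.77 [366.7 206.5] [ 0.435 -0.15   0.078]
top ring_face_a 0.73 [430.3 204.2] [ 0.44  -0.332  0.078]
top ring_face_a 0.43 [289.6 199.7] [0.456 0.069 0.078]
top marker 0.79 [243.8 236.3] [0.355 0.213 0.   ]
top dish 0.61 [233.4 213.6] [0.424 0.246 0.   ]
top autoclave_tape 0.56 [205.5 168.7] [0.563 0.335 0.   ]
scene pivot_a 0.94 [356.8 221.2] [ 0.435 -0.147  0.078]
scene pivot_a
[... 300 characters left out ...]
.475 0.08  0.009]
scene station_a 0.95 [366.6 234.4] [ 0.504 -0.135  0.   ]
scene station_a 0.83 [415.  258.2] [ 0.486 -0.317  0.   ]
scene station_a 0.71 [308.3 215.9] [0.477 0.08  0.   ]
scene cryo_box_p 0.68 [315.2 204.1] [0.556 0.12  0.   ]
scene cryo_box_p 0.56 [415.6 249. ] [ 0.529 -0.292  0.   ]
scene plain_face_a 0.53 [303.1 198.5] [0.444 0.071 0.078]
scene ring_face_a 0.63 [410.2 240. ] [ 0.445 -0.32   0.078]
scene ring_face_a 0.41 [360.4 224.1] [ 0.428 -0.165  0.078]
scene marker 0.45 [300.4 199.2] [0.551 0.184 0.   ]
scene marker 0.44 [251.6 217.6] [0.348 0.21  0.   ]
scene dish 0.29 [301.9 198.8] [0.556 0.182 0.   ]
scene autoclave_tape 0.73 [273.3 185.9] [0.567 0.335 0.   ]
1.15
```

View pics/topc.png

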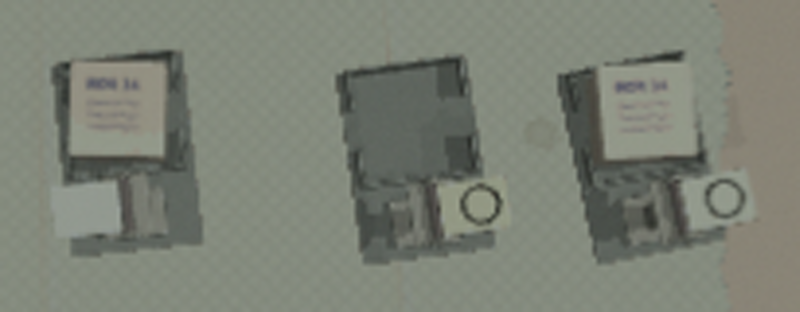

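View pics/scenec.png

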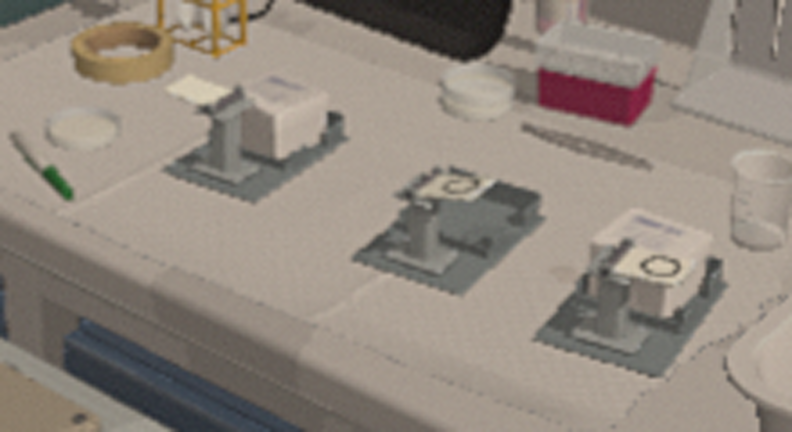

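Run:
```python
from h import *
m=viewer.camera_model("top"); p=cv2.imread("pics/top0.png");d=np.load("pics/top0.npy")
R=np.array(m["R"]);t=np.array(m["t"])
vs,us=np.mgrid[150:230,255:470]
uv=np.stack([us.ravel(),vs.ravel()],1).astype(float)
n=cv2.undistortPoints(uv[:,None],m["camera_matrix"] if isinstance(m["camera_matrix"],np.ndarray) else np.array(m["camera_matrix"]),np.array(m["distortion"]))[:,0]
D=d[150:230,255:470].ravel()
X=(np.c_[n,np.ones(len(n))]*D[:,None]-t)@R
g=p[150:230,255:470].min(2).ravel()
gx=X[:,2]
img=(np.clip(gx,0,.1)*2500).astype(np.uint8).reshape(80,215)
cv2.imwrite("pics/h.png",cv2.resize(img,None,fx=3.6,fy=3.6,interpolation=cv2.INTER_NEAREST))
hi=((gx>.066)&(gx<.1)).astype(np.uint8).reshape(80,215)
N,L,S,C=cv2.connectedComponentsWithStats(hi)
for i in range(1,N):
    if S[i,4]<40: continue
    k=(L.ravel()==i); P=X[k]
    print(i,S[i],P.mean(0).round(4),P.min(0).round(3),P.max(0).round(3))
    # bright leaf
    kb=k&(g>120); Q=X[kb]; 
    r=cv2.minAreaRect(Q[:,:2].astype(np.float32)*1000); print(' leaf',kb.sum(),Q.mean(0).round(4),r)
```

```text
2 [166  43  28  20 367] [ 0.4467 -0.3429  0.0797] [ 0.418 -0.382  0.069] [ 0.472 -0.308  0.09 ]
 leaf 167 [ 0.4491 -0.3546  0.0814] ((449.4085693359375, -356.19268798828125), (37.53605651855469, 47.065208435058594), 10.565393447875977)
3 [ 13  44  26  18 376] [0.4469 0.0927 0.08  ] [0.424 0.059 0.069] [0.473 0.131 0.088]
 leaf 229 [0.4458 0.1055 0.0817] ((446.99237060546875, 95.5350341796875), (37.70310974121094, 69.2220687866211), 6.374183654785156)
4 [104  45  27  19 378] [ 0.4444 -0.1643  0.0826] [ 0.417 -0.201  0.07 ] [ 0.467 -0.129  0.096]
 leaf 171 [ 0.4458 -0.1753  0.0857] ((445.80865478515625, -176.5613555908203), (37.48613739013672, 48.96317672729492), 7.310734748840332)
```

View pics/h.png

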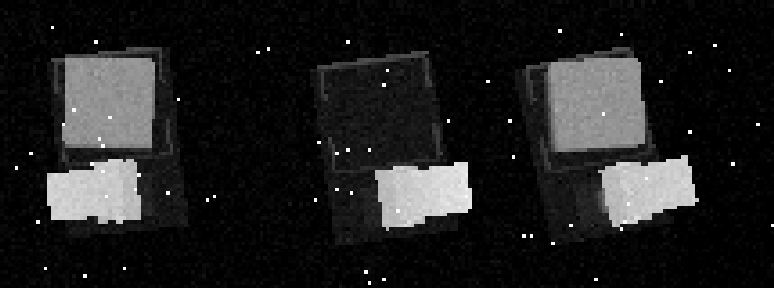

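```bash
cat >> h.py <<'E'
def plan(target,yaw=None):
    """tool offset mm to reach world target; yaw = wanted angle of tool y from world +y, deg"""
    o=monitor.get_obs();M=Ro.from_quat(o["ee_rot"]).as_matrix()
    off=M.T@(np.array(target)-o["position"])*1000
    cur=np.degrees(np.arctan2(-M[0,1],M[1,1]))
    tw=None if yaw is None else -(yaw-cur)
    print("clk",round(float(o["clock"]),2),"pos",o["position"].round(4),"xax",M[:,0].round(3),"yaw",round(cur,1),"off",off.round(1),"tw",tw and round(tw,1),"F",o["ft_force"].round(2),"w",round(float(o["grip_width"]),3))
E
python3 -c "
from h import *
plan([.446,.17,.20],5)"
```

```text
clk 1.15 pos [0.1375 0.6097 0.2313] xax [ 0. -0. -1.] yaw -12.7 off [  31.3 -361.   397.7] tw -17.7 F [ 0.11 -0.34 -1.21] w 1.0
```

View pics/wrist0.png

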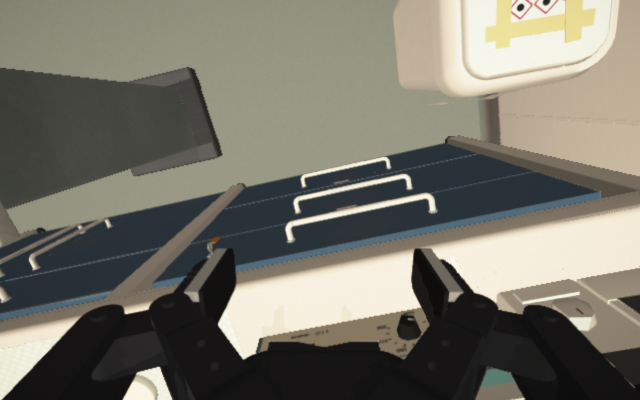

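Emit:
send_rows(
  grip=[255, 255, 255, 255, 255],
  offset=[
    [6, -30, 28],
    [6, -60, 56],
    [6, -90, 84],
    [6, -120, 112],
    [6, -150, 140],
  ],
  twist=[0, 0, 0, 0, 0],
)

```text
clock: 1.57
position: [0.2417, 0.4308, 0.2253]
ee_rot: [0.078, 0.703, -0.078, 0.703]
ft_force: [1.5, 0.5, 0.5]
grip_width: 0.295
```

```bash
python3 -c "
from h import *
plan([.446,.17,.20],5)"
```

```text
clk 1.57 pos [0.2417 0.4308 0.2253] xax [-0.     0.001 -1.   ] yaw -12.7 off [  25.2 -209.5  256.6] tw -17.7 F [1.47 0.51 0.48] w 0.295
```

Emit:
send_rows(
  grip=[255, 255, 255, 255, 255],
  offset=[
    [5, -28, 30],
    [10, -56, 60],
    [15, -84, 95],
    [20, -112, 130],
    [20, -140, 165],
  ],
  twist=[-4, -8, -12, -15, -18],
)

```text
clock: 1.98
position: [0.3656, 0.2656, 0.2051]
ee_rot: [-0.034, 0.706, 0.034, 0.706]
ft_force: [1.7, 0.9, 0.1]
grip_width: 0.001
```

```bash
python3 -c "
from h import *
plan([.446,.17,.20],5)"
```

```text
clk 1.98 pos [0.3656 0.2656 0.2051] xax [-0.  0. -1.] yaw 5.5 off [   5.1 -102.8   71. ] tw 0.5 F [1.68 0.94 0.12] w 0.001
```

Emit:
send_rows(
  grip=[255, 255, 255, 255, 255],
  offset=[
    [0, -30, 24],
    [0, -60, 48],
    [0, -85, 65],
    [0, -88, 66],
    [0, -88, 66],
  ],
  twist=[0, 0, 0, 0, 0],
)

```text
clock: 2.4
position: [0.4398, 0.1842, 0.2056]
ee_rot: [-0.031, 0.706, 0.031, 0.707]
ft_force: [0.1, 1.1, 0.1]
grip_width: -0.005
```

Run:
```python
from h import *
plan([.446,.17,.20],5)
for n in ["wrist","scene","top"]:
    p,d=viewer.camera(n);cv2.imwrite(f"pics/{n}1.png",p);np.save(f"pics/{n}1.npy",d)
o=monitor.get_obs();np.save("pics/pose1.npy",np.r_[o["position"],o["ee_rot"]])
```

```text
clk 2.4 pos [0.4398 0.1842 0.2056] xax [ 0.  0. -1.] yaw 5.1 off [  5.6 -14.7   4.9] tw 0.1 F [0.07 1.12 0.13] w -0.005
```

View pics/wrist1.png

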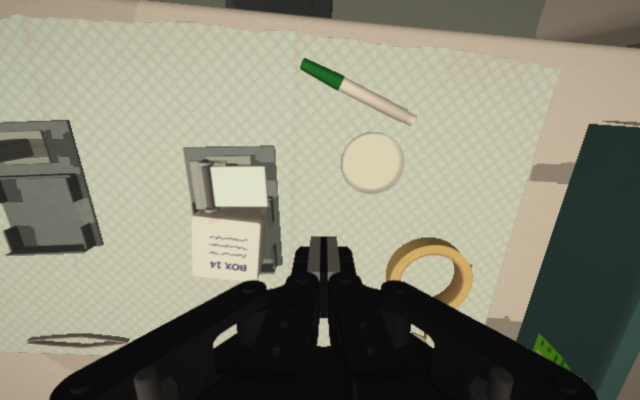

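```bash
cat >> h.py <<'E'
def wrist_pts(d,pose,roi):
    m=viewer.camera_model("wrist");x0,y0,x1,y1=roi
    vs,us=np.mgrid[y0:y1,x0:x1]
    n=cv2.undistortPoints(np.stack([us.ravel(),vs.ravel()],1).astype(float)[:,None],np.array(m["camera_matrix"]),np.array(m["distortion"]))[:,0]
    P=np.c_[n,np.ones(len(n))]*d[y0:y1,x0:x1].ravel()[:,None]
    mt=np.array(m["mount"]);P=P@mt[:3,:3].T+mt[:3,3]
    return P@Ro.from_quat(pose[3:]).as_matrix().T+pose[:3]
E
python3 - <<'E'
from h import *
p=cv2.imread("pics/wrist1.png");d=np.load("pics/wrist1.npy");pose=np.load("pics/pose1.npy")
roi=(185,140,285,215);X=wrist_pts(d,pose,roi);g=p[140:215,185:285].min(2).ravel()
k=(g>150)&(X[:,2]>.06);Q=X[k]
print(k.sum(),Q.mean(0),np.percentile(Q,[2,98],axis=0).round(4),cv2.minAreaRect(Q[:,:2].astype(np.float32)*1000))
A=np.c_[Q[:,:2]-Q[:,:2].mean(0),np.ones(len(Q))];print(np.linalg.lstsq(A,Q[:,2],rcond=None)[0])
k=(X[:,2]>.08)&(g<150);print(X[k].mean(0),X[k].max(0),X[k].min(0))
# finger tip profile
roi=(280,225,370,330);X=wrist_pts(d,pose,roi).reshape(105,90,3)
M=Ro.from_quat(pose[3:]).as_matrix();T=(X-pose[:3])@M
for r in range(10,105,8):
  row=T[r];kk=(np.abs(row[:,1])<.03)&(row[:,0]>-.08)&(row[:,0]<.02)
  if kk.any():print(r,kk.sum(),row[kk].min(0).round(4),row[kk].max(0).round(4))
# tilt leaf b in top
E
```

```text
2103 [0.44276585 0.11175011 0.08336064] [[0.4247 0.0872 0.079 ]
 [0.4621 0.1352 0.0836]] ((423.4653625488281, 140.85003662109375), (53.87417984008789, 132.1351776123047), 33.78986740112305)
[-0.86961966  0.49021142  0.08336064]
[0.44102585 0.09231611 0.09368646] [0.47227205 0.18077665 0.3474544 ] [0.36433504 0.07415775 0.08000158]
18 27 [-0.0124 -0.0056 -0.0111] [-0.0107  0.0072 -0.0103]
26 56 [-0.0207 -0.0123 -0.0113] [-0.0106  0.0139 -0.006 ]
34 59 [-0.0286 -0.0126 -0.0116] [-0.0187  0.0141 -0.0062]
42 63 [-0.0351 -0.0128 -0.0116] [-0.0257  0.0144 -0.0061]
50 70 [-0.0447 -0.0124 -0.0139] [-0.0361  0.0138 -0.0086]
58 77 [-0.0481 -0.0128 -0.0128] [-0.0356  0.0148 -0.0046]
66 89 [-0.0526 -0.0156 -0.0125] [-0.0362  0.0179 -0.0013]
74 90 [-0.0572 -0.0137 -0.0127] [-0.0356  0.0173  0.0029]
82 90 [-0.0677 -0.0119 -0.0176] [-0.0364  0.0141  0.0061]
90 90 [-0.0714 -0.0115 -0.0178] [-0.0362  0.0134  0.0102]
98 82 [-0.0744 -0.011  -0.0176] [-0.0451  0.0132  0.0068]
```

```bash
python3 -c "
from h import *
plan([.441,.160,.070],5)"
```

```text
clk 2.55 pos [0.4381 0.1872 0.2054] xax [-0.  0. -1.] yaw 5.4 off [135.4 -27.4   0.4] tw 0.4 F [-0.33 -0.27 -0.28] w -0.003
```

Emit:
send_rows(
  grip=[255, 255, 255, 255, 255],
  offset=[
    [35, -10, 0],
    [70, -20, 0],
    [105, -25, 0],
    [135, -27, 0],
    [135, -27, 0],
  ],
  twist=[0, 0, 0, 0, 0],
)

```text
clock: 2.97
position: [0.4374, 0.1583, 0.0657]
ee_rot: [-0.035, 0.709, 0.032, 0.704]
ft_force: [-1.1, -0.8, -0.7]
grip_width: -0.001
```

Run:
```python
from h import *
plan([.441,.150,.070],5)
for n in ["wrist","scene"]:
    p,d=viewer.camera(n);cv2.imwrite(f"pics/{n}2.png",p);np.save(f"pics/{n}2.npy",d)
plan([.441,.150,.070],5)
p=cv2.imread("pics/scene2.png");cv2.imwrite("pics/scenec2.png",cv2.resize(p[150:250,220:380],None,fx=5,fy=5,interpolation=cv2.INTER_CUBIC))
```

```text
clk 2.97 pos [0.4374 0.1583 0.0657] xax [-0.007 -0.004 -1.   ] yaw 5.4 off [-4.3 -8.6  2.8] tw 0.4 F [-1.08 -0.78 -0.68] w -0.001
clk 3.07 pos [0.4406 0.1599 0.0707] xax [-0.001 -0.001 -1.   ] yaw 5.4 off [ 0.7 -9.9 -0.5] tw 0.4 F [ 0.89 -0.05  0.12] w -0.0
```

View pics/wrist2.png

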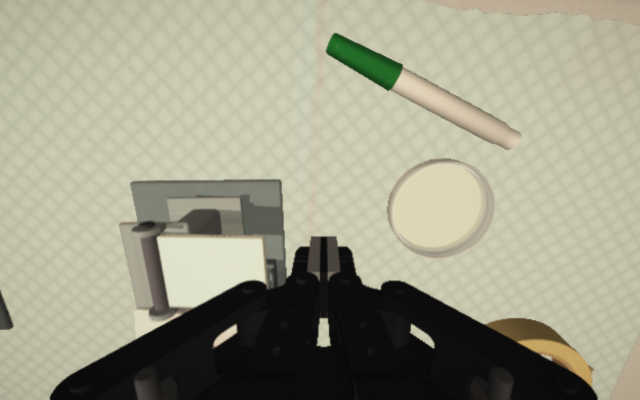

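View pics/scenec2.png

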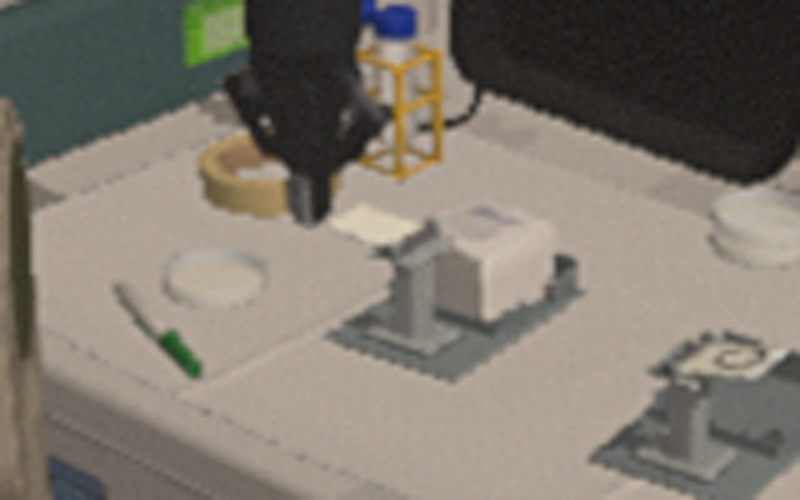

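Run:
```python
from h import *
d=np.load("pics/wrist2.npy");p=cv2.imread("pics/wrist2.png")
pose=np.r_[0.0,0,0,0,0,0,1]  # tool coords
roi=(155,225,275,315);T=wrist_pts(d,pose,roi);g=p[225:315,155:275].min(2).ravel()
k=(g>150);Q=T[k];print(k.sum(),np.median(Q,0),np.percentile(Q,[1,5,95,99],axis=0).round(4))
T2=T.reshape(90,120,3)
for r in [5,20,40,60,80]: 
  kk=g.reshape(90,120)[r]>150
  print(r,T2[r][kk][[0,-1]].round(4).tolist() if kk.any() else '')
```

```text
5836 [-0.01529578 -0.05532646 -0.00143966] [[-0.018  -0.0762 -0.0156]
 [-0.0172 -0.0744 -0.0144]
 [-0.0136 -0.0298  0.0174]
 [-0.013  -0.0273  0.0212]]
5 
20 [[-0.0133, -0.0768, -0.0106], [-0.0166, -0.0274, -0.0122]]
40 [[-0.0135, -0.0764, -0.0001], [-0.0168, -0.0275, -0.002]]
60 [[-0.0146, -0.0755, 0.0101], [-0.0162, -0.0421, 0.0091]]
80 [[-0.014, -0.0761, 0.0219], [-0.0149, -0.0618, 0.0213]]
```

Emit:
send_rows(
  grip=[255, 255, 255, 255, 255],
  offset=[
    [0, -8, 3],
    [0, -15, 3],
    [0, -18, 3],
    [0, -18, 3],
    [0, -18, 3],
  ],
  twist=[0, 0, 0, 0, 0],
)

```text
clock: 3.48
position: [0.4468, 0.1426, 0.0721]
ee_rot: [-0.032, 0.706, 0.034, 0.707]
ft_force: [-1.2, 4.3, 0.7]
grip_width: 0.001
```

Emit:
send_rows(
  grip=[255, 255, 255, 255, 255],
  offset=[
    [0, -1, 0],
    [0, -2, 0],
    [0, -3, 0],
    [0, -3, 0],
    [0, -3, 0],
  ],
  twist=[0, 0, 0, 0, 0],
)

```text
clock: 3.9
position: [0.4469, 0.1411, 0.0723]
ee_rot: [-0.032, 0.705, 0.035, 0.707]
ft_force: [-1.2, 10.4, 0.9]
grip_width: 0.0
```

Emit:
send_rows(
  grip=[255, 255, 255, 255, 255],
  offset=[
    [0, 2, 0],
    [-1, 2, 0],
    [-3, 2, 0],
    [-5, 2, 0],
    [-6, 2, 0],
  ],
  twist=[0, 0, 0, 0, 0],
)

```text
clock: 4.32
position: [0.4468, 0.1417, 0.0782]
ee_rot: [-0.032, 0.706, 0.034, 0.707]
ft_force: [-0.9, 5.3, -0.2]
grip_width: 0.003
```

Run:
```python
from h import *
p,d=viewer.camera("wrist");cv2.imwrite(f"pics/w3.png",p);np.save(f"pics/w3.npy",d)
plan([.441,.150,.070],5)
```

```text
clk 4.37 pos [0.4469 0.1416 0.0782] xax [ 0.002  0.003 -1.   ] yaw 5.3 off [ 8.2  8.9 -5.1] tw 0.3 F [-1.03  6.52  1.01] w -0.001
```

View pics/w3.png

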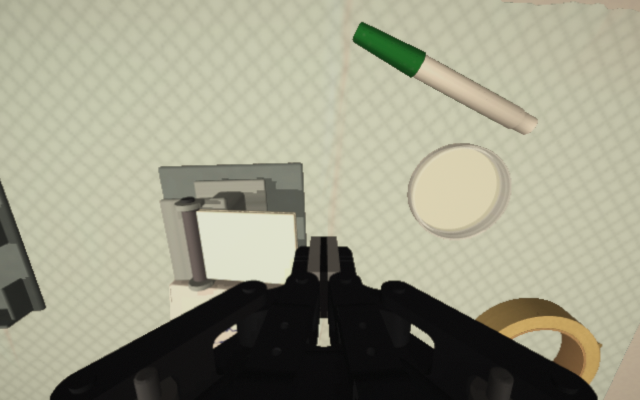

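Run:
```python
from h import *
d=np.load("pics/w3.npy");p=cv2.imread("pics/w3.png")
pose=np.r_[0.0,0,0,0,0,0,1]
x0,y0,x1,y1=180,190,350,300
T=wrist_pts(d,pose,(x0,y0,x1,y1)).reshape(y1-y0,x1-x0,3);g=p[y0:y1,x0:x1].min(2)
for r in [25,35,45,55,65,75]:
  kk=np.where(g[r]>150)[0]; print(r+y0,[ (c+x0,T[r,c].round(4).tolist()) for c in (kk[0],kk[len(kk)//2],kk[-1])])
  print('   ',[(c,T[r,c-x0].round(3).tolist()) for c in range(300,345,6)])
cv2.imwrite("pics/w3c.png",cv2.resize(p[190:300,170:360],None,fx=4.2,fy=4.2,interpolation=cv2.INTER_CUBIC))
```

```text
215 [(np.int64(197), [-0.0023, -0.0617, -0.0214]), (np.int64(267), [-0.009, -0.0258, -0.024]), (np.int64(349), [0.0768, 0.0206, 0.0083])]
    [(300, [0.07, -0.017, 0.006]), (306, [0.077, -0.013, 0.009]), (312, [0.078, -0.008, 0.009]), (318, [0.076, -0.003, 0.008]), (324, [0.077, 0.001, 0.008]), (330, [0.076, 0.006, 0.008]), (336, [0.077, 0.011, 0.008]), (342, [0.078, 0.015, 0.009])]
225 [(np.int64(198), [-0.0019, -0.062, -0.016]), (np.int64(268), [-0.0076, -0.0259, -0.0183]), (np.int64(349), [0.0776, 0.0209, 0.017])]
    [(300, [0.07, -0.017, 0.014]), (306, [0.076, -0.013, 0.016]), (312, [0.077, -0.008, 0.017]), (318, [0.077, -0.003, 0.017]), (324, [0.077, 0.001, 0.017]), (330, [0.076, 0.006, 0.016]), (336, [0.077, 0.011, 0.017]), (342, [0.077, 0.015, 0.017])]
235 [(np.int64(200), [-0.0017, -0.0617, -0.0104]), (np.int64(269), [-0.0085, -0.0255, -0.0135]), (np.int64(349), [0.0772, 0.0211, 0.0253])]
    [(300, [0.07, -0.017, 0.022]), (306, [0.072, -0.013, 0.023]), (312, [0.078, -0.008, 0.026]), (318, [0.077, -0.003, 0.025]), (324, [0.076, 0.001, 0.025]), (330, [0.076, 0.006, 0.025]), (
[... 561 characters left out ...]
93), [-0.0106, -0.014, -0.0039])]
    [(300, [-0.016, -0.01, -0.007]), (306, [-0.017, -0.007, -0.007]), (312, [-0.024, -0.004, -0.011]), (318, [-0.023, -0.002, -0.011]), (324, [-0.024, 0.001, -0.011]), (330, [-0.024, 0.004, -0.011]), (336, [-0.024, 0.006, -0.011]), (342, [-0.016, 0.009, -0.007])]
265 [(np.int64(205), [-0.0013, -0.0613, 0.0069]), (np.int64(248), [-0.0059, -0.0375, 0.0043]), (np.int64(291), [-0.0109, -0.0151, 0.0014])]
    [(300, [-0.026, -0.009, -0.007]), (306, [-0.026, -0.007, -0.007]), (312, [-0.032, -0.004, -0.011]), (318, [-0.033, -0.001, -0.011]), (324, [-0.032, 0.001, -0.011]), (330, [-0.031, 0.003, -0.01]), (336, [-0.031, 0.006, -0.01]), (342, [-0.025, 0.009, -0.007])]
```

View pics/w3c.png

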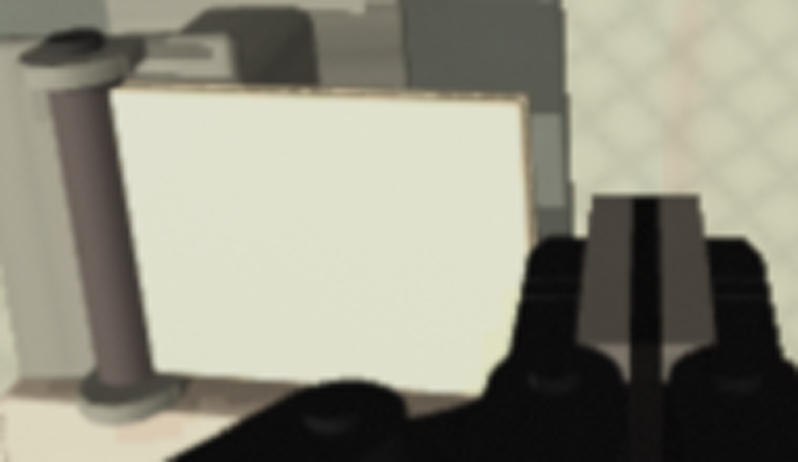

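Emit:
send_rows(
  grip=[255, 255, 255, 255, 255],
  offset=[
    [-2, 0, 0],
    [-4, -0.3, 0],
    [-6, -0.6, 0],
    [-8, -1.2, 0],
    [-9, -1.5, 0],
  ],
  twist=[0, 0, 0, 0, 0],
)

```text
clock: 4.78
position: [0.4469, 0.1393, 0.0864]
ee_rot: [-0.032, 0.706, 0.033, 0.707]
ft_force: [1.6, 5.8, 1.4]
grip_width: -0.0
```

```bash
cat > look.py <<'E'
from h import *
import sys
n=sys.argv[1];plan([0,0,0],5)
p,d=viewer.camera("wrist");cv2.imwrite(f"pics/w{n}.png",p);np.save(f"pics/w{n}.npy",d)
o=monitor.get_obs();np.save(f"pics/pose{n}.npy",np.r_[o["position"],o["ee_rot"]])
E
cat > leaf.py <<'E'
from h import *
import sys
n=sys.argv[1];p=cv2.imread(f"pics/w{n}.png");d=np.load(f"pics/w{n}.npy");pose=np.load(f"pics/pose{n}.npy")
x0,y0,x1,y1=map(int,sys.argv[2:6])
X=wrist_pts(d,pose,(x0,y0,x1,y1)).reshape(y1-y0,x1-x0,3);g=p[y0:y1,x0:x1].min(2)
for r in range(0,y1-y0,10):
  kk=np.where((g[r]>140)&(X[r,:,2]>.07)&(X[r,:,2]<.16))[0]
  if len(kk)>5: print(r+y0,[(int(c+x0),X[r,c].round(4).tolist()) for c in (kk[0],kk[len(kk)//2],kk[-1])])
E
python3 look.py 4; python3 leaf.py 4 180 190 320 300
```

```text
clk 4.78 pos [0.4469 0.1393 0.0864] xax [ 0.002  0.001 -1.   ] yaw 5.3 off [  85.5  -97.6 -458. ] tw 0.3 F [1.56 5.76 1.42] w -0.0
200 [(180, [0.4294, 0.0614, 0.0744]), (217, [0.4277, 0.0809, 0.0741]), (223, [0.4271, 0.0844, 0.0749])]
210 [(180, [0.4351, 0.0611, 0.0745]), (223, [0.4293, 0.0872, 0.0839]), (249, [0.4262, 0.1014, 0.0888])]
220 [(180, [0.4407, 0.0611, 0.075]), (244, [0.4318, 0.099, 0.0886]), (293, [0.4259, 0.1239, 0.0976])]
230 [(180, [0.4469, 0.0606, 0.0746]), (244, [0.4378, 0.0988, 0.0874]), (294, [0.4317, 0.1246, 0.0959])]
240 [(180, [0.4534, 0.0601, 0.0739]), (245, [0.4433, 0.0994, 0.0874]), (295, [0.4364, 0.1254, 0.0967])]
250 [(183, [0.4593, 0.0616, 0.0742]), (245, [0.449, 0.0995, 0.0874]), (294, [0.4416, 0.1253, 0.0971])]
260 [(185, [0.4656, 0.0624, 0.0741]), (246, [0.4544, 0.1003, 0.0879]), (293, [0.4474, 0.1252, 0.0965])]
270 [(186, [0.471, 0.0635, 0.0757]), (247, [0.4602, 0.1009, 0.088]), (291, [0.4541, 0.1244, 0.0946])]
280 [(201, [0.4714, 0.075, 0.0837]), (275, [0.462, 0.1164, 0.0925]), (285, [0.4606, 0.1217, 0.0939])]
```

View pics/w4.png

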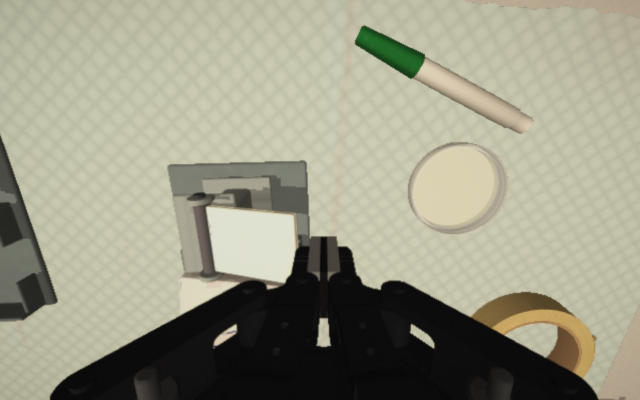

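Emit:
send_rows(
  grip=[255, 255, 255, 255, 255],
  offset=[
    [-2.5, -0.8, 0],
    [-5, -1.8, 0],
    [-8, -3, 0],
    [-11, -4.8, 0],
    [-12, -5.5, 0],
  ],
  twist=[0, 0, 0, 0, 0],
)

```text
clock: 5.25
position: [0.4474, 0.1336, 0.0984]
ee_rot: [-0.032, 0.706, 0.033, 0.707]
ft_force: [1.5, 5.7, 2.1]
grip_width: 0.004
```

```bash
python3 look.py 5; python3 leaf.py 5 180 190 320 300
```

```text
clk 5.25 pos [0.4474 0.1336 0.0984] xax [ 0.002  0.001 -1.   ] yaw 5.3 off [  97.6  -92.  -458. ] tw 0.3 F [1.45 5.7  2.13] w 0.004
200 [(194, [0.4336, 0.058, 0.0743]), (203, [0.4332, 0.0631, 0.0741]), (225, [0.4291, 0.0782, 0.0823])]
210 [(196, [0.4396, 0.059, 0.0745]), (240, [0.4314, 0.0884, 0.0895]), (272, [0.4256, 0.1069, 0.1009])]
220 [(198, [0.4458, 0.06, 0.0745]), (251, [0.4351, 0.0951, 0.0931]), (293, [0.4267, 0.1181, 0.109])]
230 [(199, [0.4523, 0.0603, 0.0741]), (252, [0.4409, 0.0957, 0.0928]), (296, [0.4324, 0.1197, 0.1072])]
240 [(201, [0.4586, 0.0615, 0.0746]), (254, [0.4469, 0.0968, 0.0923]), (297, [0.4382, 0.1205, 0.1058])]
250 [(203, [0.4652, 0.0625, 0.0745]), (253, [0.4528, 0.0964, 0.0924]), (294, [0.4431, 0.1195, 0.1072])]
260 [(205, [0.4716, 0.0637, 0.075]), (256, [0.4581, 0.0984, 0.0936]), (293, [0.4486, 0.1193, 0.1072])]
270 [(225, [0.4715, 0.0788, 0.0845]), (274, [0.459, 0.1094, 0.1007]), (291, [0.4545, 0.1186, 0.1067])]
```

Emit:
send_rows(
  grip=[255, 255, 255, 255, 255],
  offset=[
    [-4, -2.5, 0],
    [-7, -5, 0],
    [-10, -8, 0],
    [-13, -12, 0],
    [-16, -16, 0],
  ],
  twist=[0, 0, 0, 0, 0],
)

```text
clock: 5.72
position: [0.4491, 0.1181, 0.1146]
ee_rot: [-0.032, 0.706, 0.033, 0.707]
ft_force: [2.6, 5.8, 5.6]
grip_width: -0.0
```

```bash
python3 look.py 6; python3 leaf.py 6 180 190 320 300
```

```text
clk 5.72 pos [0.4491 0.1181 0.1146] xax [ 0.002  0.002 -1.   ] yaw 5.3 off [ 113.5  -76.1 -458.3] tw 0.3 F [2.6  5.84 5.59] w -0.0
190 [(229, [0.4331, 0.0566, 0.0736]), (235, [0.4323, 0.0607, 0.0749]), (241, [0.4323, 0.0642, 0.0739])]
200 [(230, [0.4393, 0.0576, 0.0748]), (245, [0.4383, 0.0671, 0.0749]), (266, [0.4287, 0.0845, 0.0996])]
210 [(232, [0.4455, 0.0592, 0.0758]), (260, [0.4384, 0.0796, 0.0903]), (282, [0.4272, 0.0954, 0.1172])]
220 [(233, [0.4529, 0.0595, 0.0745]), (268, [0.4404, 0.086, 0.0995]), (296, [0.4295, 0.103, 0.1228])]
230 [(234, [0.46, 0.0601, 0.0742]), (269, [0.4463, 0.0869, 0.0999]), (296, [0.4347, 0.1033, 0.1229])]
240 [(236, [0.4667, 0.0616, 0.075]), (271, [0.4515, 0.0885, 0.1017]), (297, [0.4401, 0.1041, 0.1225])]
250 [(260, [0.469, 0.0789, 0.0818]), (277, [0.4539, 0.093, 0.1083]), (294, [0.4447, 0.1031, 0.1243])]
260 [(272, [0.4652, 0.0893, 0.0996]), (283, [0.456, 0.0972, 0.1148]), (293, [0.4497, 0.103, 0.1252])]
270 [(281, [0.4645, 0.096, 0.1109]), (286, [0.4605, 0.0993, 0.117]), (290, [0.4579, 0.1016, 0.1211])]
```

View pics/w6.png

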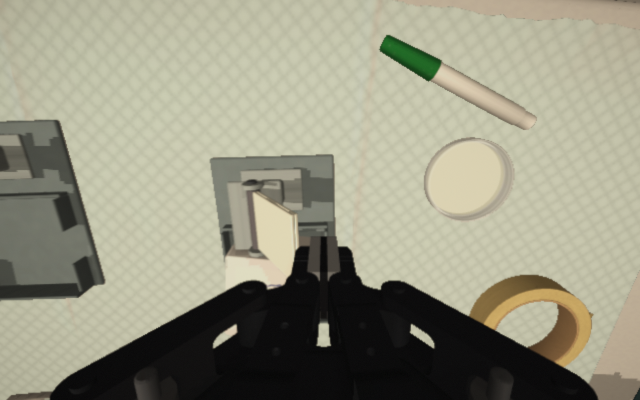

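Emit:
send_rows(
  grip=[255, 255, 255, 255, 255],
  offset=[
    [0, -9, 0],
    [0, -18, 0],
    [0, -27, 0],
    [0, -36, 0],
    [0, -45, 0],
  ],
  twist=[0, 0, 0, 0, 0],
)

```text
clock: 6.18
position: [0.4518, 0.0712, 0.113]
ee_rot: [-0.033, 0.707, 0.032, 0.706]
ft_force: [-0.7, 0.5, -0.6]
grip_width: -0.0
```

```bash
python3 look.py 7; python3 leaf.py 7 180 190 320 300
```

```text
clk 6.18 pos [0.4518 0.0712 0.113 ] xax [-0.001 -0.001 -1.   ] yaw 5.2 off [ 113.7  -29.6 -456.3] tw 0.2 F [-0.73  0.51 -0.64] w -0.0
190 [(303, [0.4306, 0.0555, 0.0738]), (310, [0.43, 0.0599, 0.0744]), (316, [0.4297, 0.0636, 0.0743])]
200 [(304, [0.4369, 0.0566, 0.0745]), (309, [0.4364, 0.0598, 0.0751]), (313, [0.4363, 0.0623, 0.0748])]
230 [(282, [0.4356, 0.0496, 0.1263]), (285, [0.4356, 0.0509, 0.1259]), (288, [0.4347, 0.0524, 0.1277])]
240 [(283, [0.4409, 0.0502, 0.1257]), (286, [0.4402, 0.0517, 0.1268]), (289, [0.4397, 0.0532, 0.1276])]
250 [(284, [0.446, 0.051, 0.1257]), (287, [0.4448, 0.0526, 0.1278]), (289, [0.4448, 0.0535, 0.1275])]
260 [(284, [0.4512, 0.0513, 0.1259]), (287, [0.451, 0.0527, 0.1261]), (290, [0.4503, 0.0542, 0.1271])]
270 [(285, [0.4564, 0.052, 0.1261]), (288, [0.4563, 0.0535, 0.1261]), (290, [0.4552, 0.0546, 0.1277])]
```

View pics/w7.png

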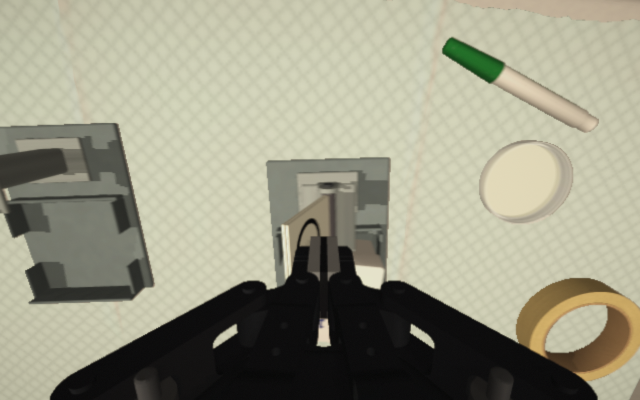

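Emit:
send_rows(
  grip=[255, 255, 255, 255, 255],
  offset=[
    [2, -8, 0],
    [6, -15, 0],
    [12, -21, 0],
    [19, -26, 0],
    [25, -30, 0],
  ],
  twist=[0, 0, 0, 0, 0],
)

```text
clock: 6.65
position: [0.4549, 0.0422, 0.0875]
ee_rot: [-0.033, 0.707, 0.032, 0.706]
ft_force: [0.1, 0.1, 1.7]
grip_width: 0.0
```

Emit:
send_rows(
  grip=[255, 255, 255, 255, 255],
  offset=[
    [2, -4, 0],
    [4, -6, 0],
    [6, -8, 0],
    [7, -8, 0],
    [7, -8, 0],
  ],
  twist=[0, 0, 0, 0, 0],
)

```text
clock: 7.07
position: [0.4558, 0.0349, 0.0813]
ee_rot: [-0.033, 0.706, 0.033, 0.706]
ft_force: [-0.6, 0.7, -0.3]
grip_width: -0.004
```

```bash
python3 look.py 8
```

```text
clk 7.07 pos [0.4558 0.0349 0.0813] xax [-0. -0. -1.] yaw 5.3 off [  81.4    7.3 -457.1] tw 0.3 F [-0.65  0.75 -0.32] w -0.004
```

View pics/w8.png

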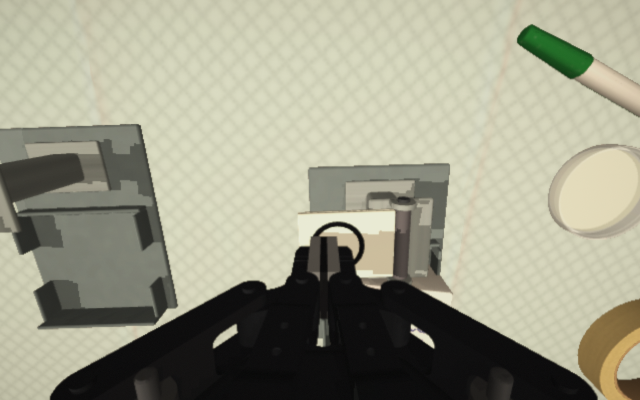

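Emit:
send_rows(
  grip=[255, 255, 255, 255, 255],
  offset=[
    [1, 0, 0],
    [2, 0, 0],
    [2.5, 0, 0],
    [3, 0, 0],
    [3, 0, 0],
  ],
  twist=[0, 0, 0, 0, 0],
)

```text
clock: 7.53
position: [0.4562, 0.0351, 0.0795]
ee_rot: [-0.032, 0.706, 0.033, 0.707]
ft_force: [-6.8, -1.2, 15.6]
grip_width: -0.002
```

Emit:
send_rows(
  grip=[255, 255, 255, 255, 255],
  offset=[
    [-10, 0, 0],
    [-35, 0, 0],
    [-60, -10, 0],
    [-75, -30, 0],
    [-80, -60, 0],
  ],
  twist=[0, 0, 0, 0, 0],
)

```text
clock: 7.95
position: [0.4627, -0.0234, 0.1613]
ee_rot: [-0.033, 0.705, 0.035, 0.708]
ft_force: [1.0, 0.4, -0.5]
grip_width: -0.004
```

```bash
python3 look.py 9;python3 leaf.py 9 330 100 440 240; python3 -c "
from h import *
plan([.45,-.2255,.16],7.5)"
```

```text
clk 7.95 pos [ 0.4627 -0.0234  0.1613] xax [ 0.004  0.002 -1.   ] yaw 5.5 off [ 159.5   67.5 -459. ] tw 0.5 F [ 0.97  0.39 -0.53] w -0.004
170 [(429, [0.4311, 0.0494, 0.0735]), (434, [0.4308, 0.0533, 0.0733]), (438, [0.4304, 0.0562, 0.0738])]
180 [(382, [0.4417, 0.0137, 0.0761]), (412, [0.4387, 0.0356, 0.0801]), (439, [0.437, 0.0562, 0.0795])]
190 [(382, [0.4491, 0.0145, 0.0781]), (411, [0.4469, 0.0366, 0.0788]), (439, [0.4451, 0.0583, 0.0783])]
200 [(382, [0.4568, 0.0153, 0.0796]), (411, [0.4549, 0.038, 0.079]), (439, [0.4531, 0.06, 0.0784])]
210 [(381, [0.466, 0.0164, 0.0768]), (414, [0.4628, 0.0417, 0.0792]), (439, [0.4608, 0.0609, 0.0802])]
220 [(382, [0.4739, 0.0181, 0.0782]), (396, [0.4725, 0.029, 0.0792]), (433, [0.4711, 0.0598, 0.0756])]
clk 8.0 pos [ 0.4629 -0.0308  0.1613] xax [ 0.005 -0.    -1.   ] yaw 5.1 off [   1.3 -192.8  -30.1] tw -2.4 F [-0.42 -7.19  1.05] w -0.005
```

View pics/w9.png

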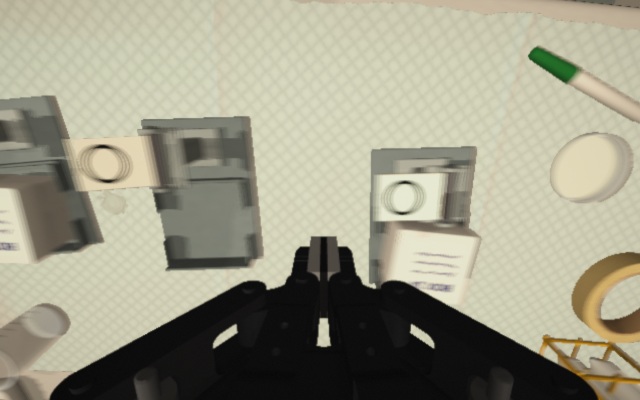

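Emit:
send_rows(
  grip=[255, 255, 255, 255, 255],
  offset=[
    [0, -38, -6],
    [0, -76, -12],
    [0, -114, -18],
    [0, -152, -24],
    [0, -190, -30],
  ],
  twist=[0, -1, -2, -2.5, -2.5],
)

```text
clock: 8.42
position: [0.4486, -0.2184, 0.1588]
ee_rot: [-0.048, 0.705, 0.048, 0.706]
ft_force: [0.8, -0.6, 0.3]
grip_width: -0.005
```

Emit:
send_rows(
  grip=[255, 255, 255, 255, 255],
  offset=[
    [0, -4, 0],
    [0, -8, 0],
    [0, -8, 0],
    [0, -8, 0],
    [0, -8, 0],
  ],
  twist=[0, 0, 0, 0, 0],
)

```text
clock: 8.83
position: [0.4505, -0.2232, 0.1583]
ee_rot: [-0.049, 0.705, 0.049, 0.705]
ft_force: [0.2, -0.4, -0.2]
grip_width: 0.002
```

```bash
python3 look.py 10;python3 leaf.py 10 320 100 470 240; python3 -c "
from h import *
plan([.45,-.2255,.16],7.5)"
```

```text
clk 8.83 pos [ 0.4505 -0.2232  0.1583] xax [-0.     0.001 -1.   ] yaw 7.9 off [ 158.5  283.  -415.4] tw 2.9 F [ 0.18 -0.43 -0.16] w 0.002
180 [(402, [0.4243, -0.1649, 0.0744]), (422, [0.4204, -0.153, 0.0837]), (441, [0.4202, -0.135, 0.0742])]
190 [(356, [0.4333, -0.2009, 0.0889]), (389, [0.431, -0.1759, 0.0848]), (440, [0.4281, -0.1338, 0.0743])]
200 [(356, [0.4411, -0.1994, 0.0881]), (389, [0.4384, -0.1746, 0.0858]), (439, [0.4364, -0.1323, 0.0738])]
210 [(356, [0.4483, -0.1983, 0.0896]), (388, [0.446, -0.174, 0.0866]), (437, [0.4446, -0.132, 0.0742])]
220 [(355, [0.4564, -0.1977, 0.0892]), (387, [0.4543, -0.173, 0.0859]), (436, [0.4531, -0.1306, 0.0739])]
230 [(355, [0.4647, -0.1962, 0.0886]), (382, [0.4629, -0.1752, 0.0861]), (408, [0.4646, -0.1511, 0.0745])]
clk 8.88 pos [ 0.4504 -0.2233  0.1583] xax [-0.     0.001 -1.   ] yaw 7.9 off [-1.7 -2.1 -0.7] tw 0.4 F [ 0.72 -0.03 -0.29] w 0.001
```

View pics/w10.png

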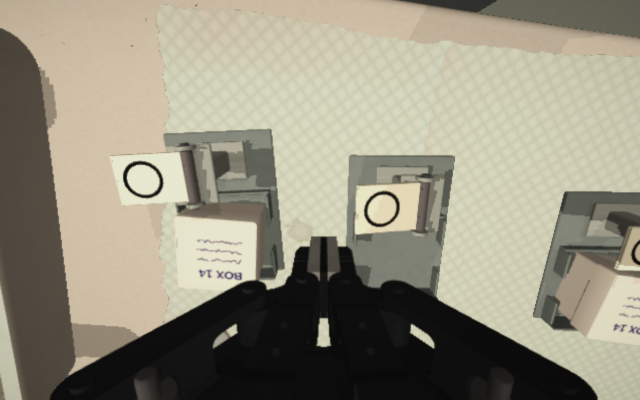

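Emit:
send_rows(
  grip=[255, 255, 255, 255, 255],
  offset=[
    [20, -4, 0],
    [45, -4, 0],
    [70, -4, 0],
    [84, -4, 0],
    [84, -4, 0],
  ],
  twist=[0, 0, 0, 0, 0],
)

```text
clock: 9.3
position: [0.4491, -0.2269, 0.0717]
ee_rot: [-0.048, 0.707, 0.049, 0.704]
ft_force: [-0.1, 0.4, 1.1]
grip_width: -0.0
```

Emit:
send_rows(
  grip=[255, 255, 255, 255, 255],
  offset=[
    [0, 3, 0],
    [0, 6, 0],
    [0, 9, 0],
    [0, 11, 0],
    [0, 11, 0],
  ],
  twist=[0, 0, 0, 0, 0],
)

```text
clock: 9.72
position: [0.4497, -0.2171, 0.0751]
ee_rot: [-0.048, 0.705, 0.049, 0.706]
ft_force: [1.0, 0.3, -0.5]
grip_width: -0.006
```

```bash
python3 look.py 11;python3 leaf.py 11 320 150 470 290
```

```text
clk 9.72 pos [ 0.4497 -0.2171  0.0751] xax [ 0.001  0.    -1.   ] yaw 7.9 off [  74.6  276.4 -416. ] tw 2.9 F [ 0.99  0.3  -0.47] w -0.006
220 [(429, [0.4254, -0.1651, 0.072]), (458, [0.4207, -0.1547, 0.0803]), (469, [0.4187, -0.1516, 0.0841])]
230 [(374, [0.4285, -0.1958, 0.0876]), (424, [0.4267, -0.1712, 0.0838]), (459, [0.4257, -0.1528, 0.0803])]
240 [(337, [0.4373, -0.2117, 0.0845]), (418, [0.432, -0.1731, 0.0844]), (457, [0.4311, -0.1523, 0.0802])]
250 [(364, [0.4375, -0.1994, 0.0912]), (410, [0.4371, -0.1763, 0.0859]), (455, [0.4366, -0.1519, 0.0803])]
260 [(363, [0.4428, -0.1989, 0.091]), (409, [0.4424, -0.1756, 0.0859]), (454, [0.442, -0.151, 0.0805])]
270 [(363, [0.4486, -0.1977, 0.0899]), (408, [0.4474, -0.1752, 0.0867]), (452, [0.448, -0.1502, 0.0799])]
280 [(362, [0.4529, -0.1977, 0.0918]), (423, [0.4533, -0.1656, 0.0842]), (451, [0.4538, -0.1492, 0.0798])]
```

View pics/w11.png

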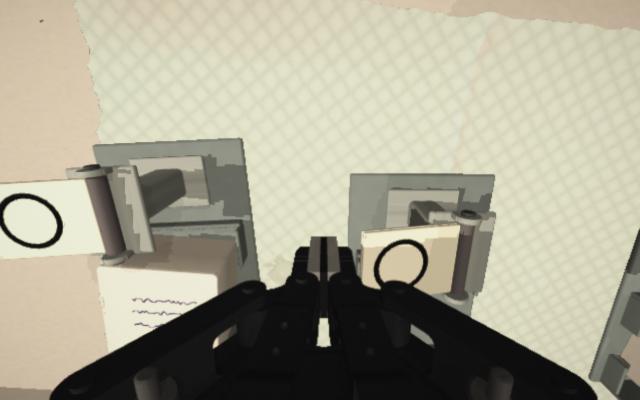

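Emit:
send_rows(
  grip=[255, 255, 255, 255, 255],
  offset=[
    [0, 2, 0],
    [0, 4, 0],
    [0, 6, 0],
    [0, 7, 0],
    [0, 7, 0],
  ],
  twist=[0, 0, 0, 0, 0],
)

```text
clock: 10.18
position: [0.4485, -0.2129, 0.075]
ee_rot: [-0.049, 0.705, 0.046, 0.706]
ft_force: [0.5, -7.1, 0.9]
grip_width: -0.002
```

Emit:
send_rows(
  grip=[255, 255, 255, 255, 255],
  offset=[
    [-1, -0.7, 0],
    [-3, -0.7, 0],
    [-5, -0.4, 0],
    [-7, 0, 0],
    [-9, 0.5, 0],
  ],
  twist=[0, 0, 0, 0, 0],
)

```text
clock: 10.6
position: [0.4482, -0.2105, 0.0838]
ee_rot: [-0.048, 0.705, 0.048, 0.706]
ft_force: [0.1, -3.7, 1.4]
grip_width: -0.007
```

```bash
python3 look.py 12;python3 leaf.py 12 320 190 470 290
```

```text
clk 10.6 pos [ 0.4482 -0.2105  0.0838] xax [ 0. -0. -1.] yaw 7.8 off [  83.6  269.3 -415.6] tw 2.8 F [ 0.09 -3.73  1.44] w -0.007
210 [(412, [0.4222, -0.1654, 0.074]), (422, [0.4214, -0.1603, 0.0745]), (431, [0.4206, -0.1558, 0.075])]
220 [(461, [0.4241, -0.1382, 0.0745]), (465, [0.4236, -0.1364, 0.075]), (469, [0.4236, -0.1338, 0.0742])]
230 [(381, [0.4275, -0.1851, 0.095]), (411, [0.4283, -0.1685, 0.0877]), (440, [0.4289, -0.151, 0.0809])]
240 [(337, [0.4368, -0.2045, 0.092]), (382, [0.4328, -0.1835, 0.0943]), (437, [0.4349, -0.1509, 0.0804])]
250 [(356, [0.4364, -0.1962, 0.101]), (397, [0.4382, -0.1744, 0.0918]), (436, [0.4401, -0.1506, 0.0816])]
260 [(356, [0.442, -0.1951, 0.0999]), (396, [0.444, -0.1736, 0.0911]), (435, [0.4458, -0.1499, 0.082])]
270 [(356, [0.4471, -0.1943, 0.1001]), (394, [0.4492, -0.1737, 0.0919]), (433, [0.4517, -0.1495, 0.0821])]
280 [(362, [0.4525, -0.1903, 0.0993]), (411, [0.4567, -0.1618, 0.0868]), (447, [0.4609, -0.1365, 0.0748])]
```

Emit:
send_rows(
  grip=[255, 255, 255, 255, 255],
  offset=[
    [-2.5, 1.2, 0],
    [-5, 2.5, 0],
    [-7.5, 4, 0],
    [-10, 5.8, 0],
    [-12, 7.2, 0],
  ],
  twist=[0, 0, 0, 0, 0],
)

```text
clock: 11.07
position: [0.4474, -0.2037, 0.096]
ee_rot: [-0.048, 0.705, 0.048, 0.706]
ft_force: [0.2, -6.4, 3.9]
grip_width: 0.001
```

```bash
python3 look.py 13;python3 leaf.py 13 320 190 470 290
```

```text
clk 11.07 pos [ 0.4474 -0.2037  0.096 ] xax [ 0.001 -0.001 -1.   ] yaw 7.8 off [  95.5  262.5 -415.8] tw 2.8 F [ 0.19 -6.37  3.88] w 0.001
210 [(394, [0.4265, -0.1646, 0.0745]), (414, [0.4249, -0.1532, 0.0746]), (450, [0.4221, -0.1328, 0.0746])]
230 [(372, [0.4276, -0.1823, 0.1063]), (384, [0.4284, -0.1756, 0.1024]), (395, [0.4303, -0.1681, 0.0957])]
240 [(353, [0.4323, -0.1909, 0.1099]), (369, [0.4323, -0.183, 0.1076]), (393, [0.4354, -0.1684, 0.0971])]
250 [(357, [0.4359, -0.1887, 0.1125]), (376, [0.4388, -0.1778, 0.104]), (389, [0.4403, -0.1699, 0.099])]
260 [(357, [0.4412, -0.1878, 0.1121]), (375, [0.4441, -0.1774, 0.1043]), (386, [0.4458, -0.1705, 0.0995])]
270 [(357, [0.4463, -0.1869, 0.1123]), (374, [0.4496, -0.1769, 0.1044]), (441, [0.4607, -0.1284, 0.0749])]
280 [(362, [0.4527, -0.1831, 0.11]), (416, [0.4644, -0.1458, 0.0839]), (423, [0.4625, -0.1428, 0.0862])]
```

Emit:
send_rows(
  grip=[255, 255, 255, 255, 255],
  offset=[
    [-3, 2.5, 0],
    [-6, 5.5, 0],
    [-9, 9, 0],
    [-12, 13, 0],
    [-14, 16, 0],
  ],
  twist=[0, 0, 0, 0, 0],
)

```text
clock: 11.53
position: [0.445, -0.1865, 0.1097]
ee_rot: [-0.048, 0.705, 0.048, 0.705]
ft_force: [0.6, -1.3, 1.1]
grip_width: -0.004
```

```bash
python3 look.py 14;python3 leaf.py 14 320 190 470 290
```

```text
clk 11.53 pos [ 0.445  -0.1865  0.1097] xax [-0.     0.001 -1.   ] yaw 7.8 off [ 109.8  245.3 -415.5] tw 2.8 F [ 0.59 -1.33  1.06] w -0.004
200 [(362, [0.425, -0.1638, 0.0735]), (379, [0.4228, -0.1539, 0.076]), (413, [0.4205, -0.1326, 0.074])]
210 [(360, [0.4317, -0.1639, 0.0735]), (368, [0.4309, -0.1589, 0.0737]), (376, [0.4299, -0.1542, 0.0746])]
220 [(360, [0.4379, -0.1629, 0.0745]), (363, [0.4377, -0.161, 0.0744]), (366, [0.4373, -0.1592, 0.0749])]
240 [(354, [0.4289, -0.1733, 0.1256]), (358, [0.4288, -0.1715, 0.1253]), (361, [0.4278, -0.1705, 0.127])]
```

Emit:
send_rows(
  grip=[255, 255, 255, 255, 255],
  offset=[
    [-1, 9, 0],
    [-2, 18, 0],
    [-3, 27, 0],
    [-3, 36, 0],
    [-3, 46, 0],
  ],
  twist=[0, 0, 0, 0, 0],
)

```text
clock: 12.0
position: [0.4382, -0.1408, 0.1121]
ee_rot: [-0.048, 0.706, 0.049, 0.705]
ft_force: [0.4, -1.4, 0.2]
grip_width: -0.002
```

```bash
python3 look.py 15;python3 leaf.py 15 320 190 470 290
```

```text
clk 12.0 pos [ 0.4382 -0.1408  0.1121] xax [-0.001  0.001 -1.   ] yaw 7.8 off [ 112.7  199.  -414.8] tw 2.8 F [ 0.38 -1.36  0.19] w -0.002
220 [(320, [0.429, -0.1414, 0.0902]), (329, [0.4243, -0.137, 0.1005]), (337, [0.4207, -0.1335, 0.1082])]
230 [(320, [0.4349, -0.1406, 0.0911]), (336, [0.4268, -0.1331, 0.1072]), (351, [0.4203, -0.1273, 0.1201])]
240 [(349, [0.4264, -0.1271, 0.1184]), (356, [0.4229, -0.1249, 0.1251]), (363, [0.4225, -0.1217, 0.125])]
```

View pics/w15.png

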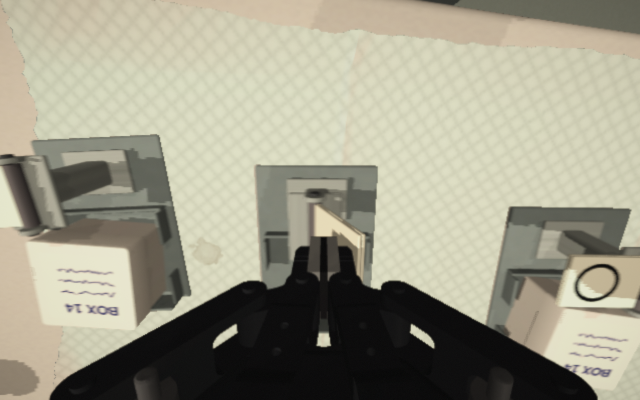

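Emit:
send_rows(
  grip=[255, 255, 255, 255, 255],
  offset=[
    [2, 8, 0],
    [6, 15, 0],
    [12, 21, 0],
    [19, 26, 0],
    [24, 30, 0],
  ],
  twist=[0, 0, 0, 0, 0],
)

```text
clock: 12.47
position: [0.4342, -0.1114, 0.0874]
ee_rot: [-0.048, 0.706, 0.048, 0.705]
ft_force: [-0.1, -0.6, 0.3]
grip_width: -0.002
```

Emit:
send_rows(
  grip=[255, 255, 255, 255, 255],
  offset=[
    [2, 4, 0],
    [4, 6, 0],
    [6, 8, 0],
    [7, 8, 0],
    [7, 8, 0],
  ],
  twist=[0, 0, 0, 0, 0],
)

```text
clock: 12.88
position: [0.4336, -0.1041, 0.0813]
ee_rot: [-0.048, 0.705, 0.048, 0.705]
ft_force: [0.2, -0.6, 0.7]
grip_width: 0.003
```

Emit:
send_rows(
  grip=[255, 255, 255, 255, 255],
  offset=[
    [0.5, 0, 0],
    [1, 0, 0],
    [1.5, 0, 0],
    [2, 0, 0],
    [2, 0, 0],
  ],
  twist=[0, 0, 0, 0, 0],
)

```text
clock: 13.3
position: [0.4337, -0.1042, 0.0798]
ee_rot: [-0.048, 0.705, 0.048, 0.706]
ft_force: [-2.9, 0.5, 7.8]
grip_width: 0.002
```

Contact with the stop at 7.8 N; slight extra press, then retreat.

Emit:
send_rows(
  grip=[255, 255, 255, 255, 255],
  offset=[
    [0.5, 0, 0],
    [1, 0, 0],
    [1, 0, 0],
    [1, 0, 0],
    [-2, 0, 0],
  ],
  twist=[0, 0, 0, 0, 0],
)

```text
clock: 13.72
position: [0.4337, -0.1042, 0.0817]
ee_rot: [-0.048, 0.705, 0.048, 0.705]
ft_force: [-0.5, -0.3, -0.1]
grip_width: -0.001
```

Emit:
send_rows(
  grip=[255, 255, 255, 255, 255],
  offset=[
    [-30, 0, 0],
    [-60, 0, 0],
    [-95, 0, 0],
    [-130, 20, 0],
    [-150, 40, 0],
  ],
  twist=[0, 0, 0, 0, 0],
)

```text
clock: 14.13
position: [0.429, -0.0652, 0.2351]
ee_rot: [-0.047, 0.704, 0.047, 0.707]
ft_force: [1.0, -0.0, -0.4]
grip_width: -0.0
```

Emit:
send_rows(
  grip=[255, 255, 255, 255, 255],
  offset=[
    [0, 20, -20],
    [0, 30, -30],
    [0, 30, -30],
    [0, 30, -30],
    [0, 30, -30],
  ],
  twist=[0, 0, 0, 0, 0],
)

```text
clock: 14.55
position: [0.3947, -0.0393, 0.2314]
ee_rot: [-0.048, 0.705, 0.048, 0.706]
ft_force: [-0.1, 0.3, -0.1]
grip_width: 0.001
```

```bash
python3 look.py 20
python3 - <<'E'
from h import *
p,d=viewer.camera("top");cv2.imwrite("pics/top20.png",p)
m=viewer.camera_model("top")
q,_=viewer.camera("scene");cv2.imwrite("pics/scene20.png",cv2.resize(q[170:290,240:460],None,fx=3.6,fy=3.6,interpolation=cv2.INTER_CUBIC))
E
```

```text
clk 14.55 pos [ 0.3947 -0.0393  0.2314] xax [ 0.  0. -1.] yaw 7.8 off [ 231.3   92.2 -385.8] tw 2.8 F [-0.12  0.27 -0.13] w 0.001
```

View pics/w20.png

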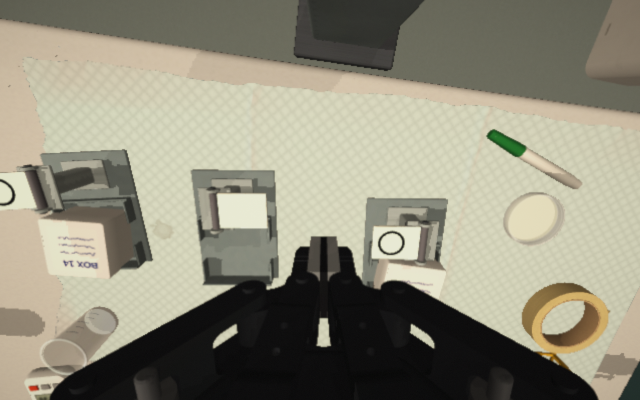

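View pics/scene20.png

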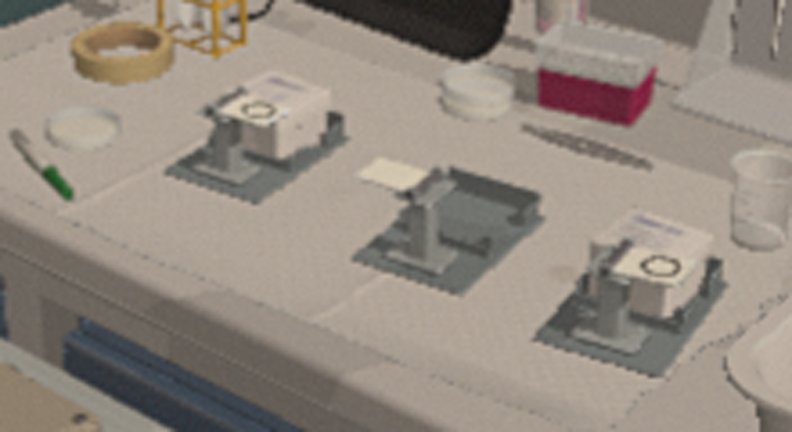

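View pics/top20.png

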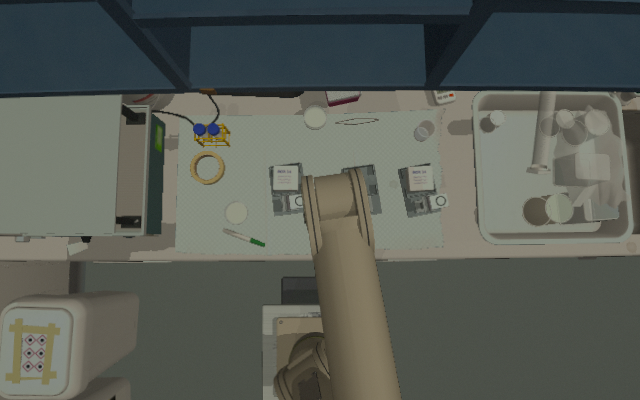

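Run:
```python
from h import *
p=cv2.imread("pics/w20.png");d=np.load("pics/w20.npy");pose=np.load("pics/pose20.npy")
for nm,roi in [("b",(222,198,264,225)),("a",(378,230,417,256))]:
    X=wrist_pts(d,pose,roi);c=X.mean(0);k=np.abs(X[:,2]-np.median(X[:,2]))<.01;X=X[k]
    s=np.linalg.lstsq(np.c_[X[:,:2]-X[:,:2].mean(0),np.ones(len(X))],X[:,2],rcond=None)[0]
    print(nm,X.mean(0).round(4),"slopes deg",np.degrees(np.arctan(s[:2])).round(1))
```

```text
b [ 0.438  -0.1172  0.0793] slopes deg [-0.1 -0.1]
a [0.4514 0.0487 0.0794] slopes deg [-0.2 -0.2]
```

Both turned tags lie flat to within about 0.2°, and the stations look unmoved. The arm is clear, so I'm handing in.

```bash
python3 -c "
from h import *
plan([0,0,0],5);print(manip.hand_in())"
```

```text
clk 14.7 pos [ 0.3947 -0.0394  0.2313] xax [-0. -0. -1.] yaw 7.7 off [ 231.4   92.2 -385.7] tw 2.7 F [ 0.43 -0.34 -0.52] w -0.001
the job is handed in; nothing more can be done
None
```

I turned the two wrong tags and handed the job in at 14.7 s. Station A holds a box and now shows its ring. Station B is empty and now shows its plain face. I left tag C alone, as it was already right.

The tool could not be tilted under the free edges. I pressed the shut fingers lightly against each edge, lifted it by friction, pushed it past upright, and pressed it down to its stop.

**Last checks:**
- **Tags:** in the wrist camera, leaves A and B lie level to within about 0.2° at a height of 0.079 m. Tag C still shows its ring; I checked it by eye only.
- **Stations, boxes and bystanders:** by eye they look unmoved in the last scene picture. The top picture agrees, except that the arm hid most of station B. I did not re-measure their positions.
- **Arm:** it is clear of everything, about 0.23 m up, with no contact force.

**Forces and oddities:**
- **Edge press on tag A:** the first press read 10.4 N in total at the wrist, more than I intended. I eased off at once. I can't tell how that split between the two faces, and both passing 8 N would be a failure.
- **Press at the stop:** the push on tag A peaked at 15.6 N, straight down on the ring face only.
- **Tag B at the start:** it stood about 9–13° short of flat before I touched it.

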